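Push the drill bit case through the gap onto its mat

TASK

Clear the right-hand side of the stool top: with the fingertips, push the white drill bit case flat along the surface, lengthways through the narrow gap between the orange compartment tray and the blue screw box, and on until the whole case lies on the black rubber mat at the far end of the gap. It is only to be pushed: keep it flat on the stool top all the way, never lifted or tipped. Leave the hammer, pencil sharpener, tape measure and picture hooks where they are.

Things in the scene. Friction and masses are not known exactly. Their poses are not given: they have to be found in the camera images.
- case: Loose white plastic drill bit case with a grey sliding door on top (door shut, does not move), lying flat: 94 mm wide (its x), 120 mm long (its y), 26 mm high, vertical edges rounded to 12 mm, about 0.35 kg, slides with dry friction. Origin at the centre of its underside, z up. Starts to the right (-y) of the gap, off its centre line and turned up to about 20 degrees.
- gap (a point): Centre of the gap at surface height, fixed. The gap is 102 mm wide along this point's x and 80 mm deep along its y (its two mouths are at y = -40 and +40 mm in its frame); +y is the way the case must travel. z up. Its plain vertical side walls are the orange tray (on the +x side) and the blue screw box (on the -x side).
- tray: Orange plastic compartment tray, fixed to the stool top, 150 (x) x 80 (y) x 32 mm high, open, walls 3 mm, two dividers. Origin at the centre of its underside; its axes are parallel to those of the gap.
- screwbox: Blue plastic screw box with its lid shut, fixed to the stool top, 120 (x) x 80 (y) x 35 mm high. Origin at the centre of its underside; axes parallel to those of the gap.
- mat: Black rubber mat let in flush with the stool top (no step), fixed, 150 (x) x 170 (y) mm, axes parallel to those of the gap; its origin is its centre, 140 mm beyond the gap centre along +y on the gap's centre line. Its near edge is 15 mm past the far mouth of the gap.
- case_corner0 (a point): Point on the underside of the case at its rounded corner, at x = -43.5 mm, y = -56.5 mm in the case's frame.
- case_corner1 (a point): Point on the underside of the case at its rounded corner, at x = -43.5 mm, y = +56.5 mm in the case's frame.
- case_corner2 (a point): Point on the underside of the case at its rounded corner, at x = +43.5 mm, y = -56.5 mm in the case's frame.
- case_corner3 (a point): Point on the underside of the case at its rounded corner, at x = +43.5 mm, y = +56.5 mm in the case's frame.
- hammer: Loose rubber-grip hammer, about 280 mm long, lying to the left of the work, a bystander. Origin at its underside, half-way along.
- sharpener: Loose small steel pencil sharpener, 30 x 18 x 14 mm, far left, beyond the tray and mat, a bystander. Origin at the centre of its underside.
- tape: Loose grey tape measure, 62 x 34 x 60 mm high, on the left near the robot, a bystander. Origin at the centre of its underside.
- hook_a: Loose zinc-plated picture hook, 12 x 45 x 14 mm, lying in the compartment of the tray nearest the gap, a bystander. Origin at its underside.
- hook_b: Loose zinc-plated picture hook, 12 x 45 x 14 mm, lying in the compartment of the tray farthest from the gap, a bystander. Origin at its underside.

How it is judged:
By the outcome, as a careful person would: the job done as asked, in the order asked, and still so for the second after the job is handed in, with the robot touching nothing.
It also fails if it takes over 67 s, if anything falls off the work surface, if the arm or the gripper's body presses on something with over 40 N, if the wrist force passes 120 N, or if a joint passes its speed limit or range.

ROBOT

A 7-joint arm with a two-finger parallel gripper is mounted at the origin on the work surface. World frame = base frame: x ahead of the robot, y to its left, z up, the work surface at z = 0. Lengths are in m, angles in rad, forces in N, time in s.
With the tool pointing down it reaches from about 0.425 to 0.875 m from the base axis. Payload 4.7 kg.
Tool frame: the origin (TCP) lies between the finger pads; the fingertips stand 11 mm ahead of it and the grasp point (between the pads) lies 8 mm behind it; z points along the fingers, y is the direction in which the jaws open and shut (so a half turn about z gives the same grasp; the last joint's range is limited). The gripper opens to 87 mm and grips with 3 to 60 N. Pads are 19 mm wide; open, the fingers measure 117 mm over their backs; the gripper's body (75 mm by 190 mm) begins 51 mm behind the grasp point.
Start: joints at [1.348, 0.321, -0.07, 1.45, 0.023, 1.371, -0.057], TCP at [0.152, -0.632, 0.234] pointing down, gripper open.
Joint ranges: [-2.86, 2.86], [-0.3, 2.09], [-1.38, 1.24], [0.06, 2.45], [-1.56, 4.7], [0.09, 2.05], [-2.69, 2.69]. Speed limits (rad/s): [2.57, 2.57, 3.14, 3.14, 3.14, 3.14, 3.14].

INTERFACE

Orientations are given as a unit quaternion [w, x, y, z].
In Python, from rig import r gives the robot as it stands.
- The arm moves only by the tool step_arm, never from a script. Its argument "steps" is a list of rows, each a list of 7 numbers: the shift along the tool's x, y, z as a fraction of full scale, then the turn, a rotation vector about the tool's x, y, z as a fraction of full scale, then the closure, from -1 (fully open) to 1 (shut). In form: [[x, y, z, rx, ry, rz, jaw], ...]. A call has 1 to 20 rows; each row is the pose to reach, as a shift and turn from the pose measured when the call began, along the tool's axes at that moment; what a row does not reach only later rows make up. Full scale, the value 1, is 0.08 m for a shift and pi/2 rad for a turn. A row lasts 1/8 s, in which the tool goes at most 62.5 mm and 10.7 degrees, less where a joint would pass 70% of its speed; a pose out of reach is approached as far as the arm can. A call with a number of a shift or a turn outside -1 to 1 is refused whole. A call with a gripper value outside its range is refused whole. The fingers move at their own pace and stop on an object; the grip force is fixed at half the most. Time passes only in rows, so rows that repeat a pose let the fingers close. It gives the time, the measured TCP pose, the force and the opening at its end, in the units of the state.
- r.get_obs(): the state, without advancing time (a new reading comes with each control period).
- r.get_image(name): name is "side" or "top" or "wrist"; returns a dict with "frame" (384x512x3 uint8, red, green, blue), "fx", "fy", "cx", "cy" (pixels), "origin" and "rotation" of the camera in the world. Camera axes: x right, y up, looking along -z (the intrinsics and any distortion apply to the point x, -y, -z); pixel columns grow to the right and rows downward; lengths in m; the calibration is good to about 2 mm. A picture is of the moment at which its call begins. There is no depth.
- r.job_done(): hands the job in, once; it reports no verdict.
Trained networks look in the newest picture that a camera, given by its name, has taken for a name from the list of things; names that differ only in an ending like _2 or _b are one class to them, and where a whole thing is asked for, a point or a joint stands for the part that bears it (a point fixed in the world has none). Each returns a list of dicts, best first, with "score" (0 to 1); they miss things now and then, are a little off and sometimes report something else, mostly with a low value. They report only what shows in the picture. A call takes as long as a camera call.
- r.masks_of(camera, query): "pixels" (384x512 bool, what is visible of it).
- r.tip_of(camera, query): "location" ([x, y, z] in m, in world coordinates, good to about 4 mm: a listed point, or the origin of a listed thing).
The state is a dict: "time": time; "joints": joint angles; "joint_vel": joint speeds; "effort": joint torques, N m; "position": TCP position; "tool_rot": TCP orientation; "ft_force": force on the tool from outside, world axes, zero at the start; "torque": the same for the moment, N m; "width": finger opening in m.
Only numpy, scipy, OpenCV 4.12 (cv2) and the standard library are available. Lean on these libraries where they do the work, as an engineer would, in place of code of your own. Each camera call takes 0.05 s, during which the arm holds its last target.

## Working session

There is one attempt and no reset: what is moved stays moved. The work goes in short steps, Python scripts to look and compute and a tool call to move; the robot and the scene stay as the last step left them, time stands still between calls to the robot, and variables do not carry over. Pictures are saved under pics/ and viewed, and the job is handed in when it is done.

Besides the shell and the picture viewer there is one more tool, called after "Request:" in YAML: its name, and indented under it one key for each argument. step_arm: Moves the arm, as the interface text tells. Its arguments: {"type":"object","properties":{"steps":{"type":"array"}},"required":["steps"]}

```bash
ls; mkdir -p pics
cat > h.py <<'E'
from rig import r
import numpy as np, cv2
def snap(n,f):
    im=r.get_image(n); cv2.imwrite('pics/'+f,im['frame'][:,:,::-1]); return im
E
python3 - <<'E'
from h import *
o=r.get_obs(); print({k:np.round(v,3).tolist() for k,v in o.items()})
for n in ('top','side'):
    im=snap(n,n+'0.png'); print(n,im['fx'],im['cx'],im['cy'],np.round(im['origin'],3),np.round(im['rotation'],3).tolist(),[k for k in im])
    for q in ['case','gap','tray','screwbox','mat','case_corner0','case_corner1','case_corner2','case_corner3','hammer','tape']:
        print(q,[(np.round(d['location'],4).tolist(),round(d['score'],2)) for d in r.tip_of(n,q)][:2])
E
```

```text
pics
{'time': 0.0, 'joints': [1.348, 0.322, -0.07, 1.452, 0.023, 1.371, -0.057], 'joint_vel': [-0.0, -0.001, -0.0, -0.0, 0.001, -0.001, 0.001], 'effort': [0.0, -49.128, -0.403, -31.252, -0.064, 0.044, 0.0], 'position': [0.152, -0.631, 0.232], 'tool_rot': [-0.001, 0.993, 0.118, -0.0], 'ft_force': [-1.014, -0.184, -0.219], 'torque': [-0.043, 0.026, 0.021], 'width': 0.087}
top 499.6881801726615 257.0737938013352 188.13121170967807 [0.352 0.097 1.162] [-0.701, -0.057, 0.062, 0.709] ['frame', 'fx', 'fy', 'cx', 'cy', 'origin', 'rotation']
case [([0.5254, -0.1908, -0.0007], 0.8)]
gap []
tray [([0.6841, -0.0231, -0.001], 0.76)]
screwbox [([0.4436, -0.0161, 0.0015], 0.77)]
mat [([0.557, 0.1278, 0.0023], 0.84)]
case_corner0 [([0.5756, -0.2496, -0.0025], 0.97), ([0.479, -0.1394, -0.0019], 0.67)]
case_corner1 [([0.5756, -0.2496, -0.0025], 0.97), ([0.479, -0.1394, -0.0019], 0.67)]
case_corner2 [([0.5756, -0.2496, -0.0025], 0.97), ([0.479, -0.1394, -0.0019], 0.67)]
case_corner3 [([0.5756, -0.2496, -0.0025], 0.97), ([0.479, -0.1394, -0.0019], 0.67)]
hammer [([0.4536, 0.4056, -0.0021], 0.55)]
tape [
[... 323 characters left out ...]
 -0.2499, -0.001], 0.56), ([0.6728, -0.0222, -0.001], 0.26)]
tray [([0.6751, -0.022, 0.0001], 0.91), ([0.3259, 0.259, 0.003], 0.17)]
screwbox [([0.4433, -0.0114, 0.0022], 0.58), ([0.6761, -0.0206, -0.0003], 0.44)]
mat [([0.5521, 0.1234, -0.0006], 0.65)]
case_corner0 [([0.5646, -0.136, 0.0007], 0.91), ([0.4917, -0.2507, 0.0011], 0.89)]
case_corner1 [([0.5646, -0.136, 0.0007], 0.91), ([0.4917, -0.2507, 0.0011], 0.89)]
case_corner2 [([0.5646, -0.136, 0.0007], 0.91), ([0.4917, -0.2507, 0.0011], 0.89)]
case_corner3 [([0.5646, -0.136, 0.0007], 0.91), ([0.4917, -0.2507, 0.0011], 0.89)]
hammer [([0.4504, 0.4093, 0.0015], 0.86), ([0.5504, 0.1221, 0.0014], 0.26)]
tape [([0.3274, 0.2638, 0.006], 0.79)]
```

View pics/top0.png

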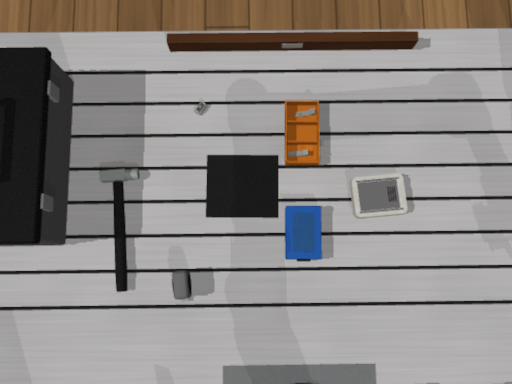

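View pics/side0.png

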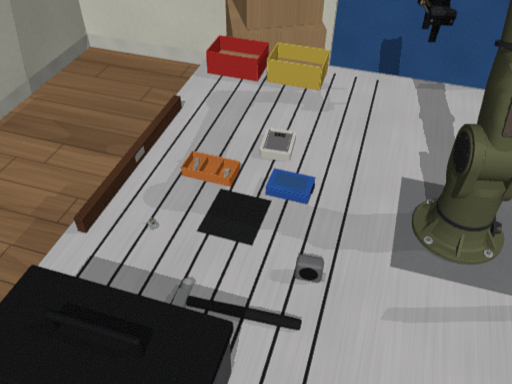

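```bash
cat >> h.py <<'E'
from scipy.optimize import minimize
from scipy.spatial.transform import Rotation as Ro
S=4
def proj(im,P):
    c=(np.asarray(P)-im['origin'])@np.array(im['rotation'])
    return np.c_[im['cx']+im['fx']*c[:,0]/-c[:,2], im['cy']+im['fy']*-c[:,1]/-c[:,2]]
def outline(w,l,h,rad=0):
    if rad:
        a=np.linspace(0,2*np.pi,33); pts=[]
        for sx in(1,-1):
            for sy in(1,-1): pts+= [(sx*(w/2-rad)+rad*np.cos(t),sy*(l/2-rad)+rad*np.sin(t)) for t in a]
        b=np.array(pts)
    else: b=np.array([(sx*w/2,sy*l/2) for sx in(1,-1) for sy in(1,-1)])
    zs=[0,h] if h else [0]
    return np.vstack([np.c_[b,np.full(len(b),z)] for z in zs])
def place(P,x,y,th,off=(0,0)):
    c,s=np.cos(th),np.sin(th); Q=P.copy(); X=P[:,0]+off[0];Y=P[:,1]+off[1]
    Q[:,0]=x+c*X-s*Y; Q[:,1]=y+s*X+c*Y; return Q
def ras(im,Ps,roi):
    u0,v0,u1,v1=roi; A=np.zeros(((v1-v0)*S,(u1-u0)*S),np.uint8)
    for P in Ps:
        q=proj(im,P); q=(q-[u0,v0]+.5)*S-.5
        hull=cv2.convexHull(q.astype(np.float32))
        cv2.fillPoly(A,[np.round(hull*16).astype(np.int32)],255,shift=4)
    return cv2.resize(A,(u1-u0,v1-v0),interpolation=cv2.INTER_AREA)/255.
TRAY=outline(.15,.08,.032);BOX=outline(.12,.08,.035);MAT=outline(.15,.17,0);CASE=outline(.094,.12,.026,.012)
def hsv(im): return cv2.cvtColor(im['frame'],cv2.COLOR_RGB2HSV).astype(int)
def clean(m):
    n,l,s,_=cv2.connectedComponentsWithStats(m.astype(np.uint8)); k=1+np.argmax(s[1:,4]); m=(l==k).astype(np.uint8)
    c,_=cv2.findContours(m,cv2.RETR_EXTERNAL,cv2.CHAIN_APPROX_NONE); cv2.drawContours(m,c,-1,1,-1); return m.astype(float)
def roi_of(ms,p=8):
    v,u=np.where(sum(ms)>0); return max(u.min()-p,0),max(v.min()-p,0),min(u.max()+p,512),min(v.max()+p,384)
def fit(im,targets,x0):
    # targets: list of (mask, P, off)
    def cost(p):
        return sum(((ras(im,[place(P,p[0]/1000,p[1]/1000,p[2]/100,o)],roi)-m[roi[1]:roi[3],roi[0]:roi[2]])**2).sum() for m,P,o,roi in T)
    T=[(m,P,o,roi_of([m])) for m,P,o in targets]
    x=np.array([x0[0]*1000,x0[1]*1000,x0[2]*100])
    for s in (8,3,1):
        re=minimize(cost,x,method='Nelder-Mead',options=dict(initial_simplex=np.vstack([x]+[x+s*np.eye(3)[i] for i in range(3)]),xatol=.02,fatol=.01)); x=re.x
    return x[0]/1000,x[1]/1000,x[2]/100,re.fun
E
python3 - <<'E'
from h import *
im={}
for n in('top','side'):
    im[n]=i=r.get_image(n); H=hsv(i); h,s,v=H[...,0],H[...,1],H[...,2]
    masks={}
    def near(q,pad=12):
        m=r.masks_of(n,q); m=m[0]['pixels'].astype(np.uint8); return cv2.dilate(m,np.ones((pad,pad)))>0, m
    R={}
    for q,cond,P,o in [('tray',(s>150)&((h<20)),TRAY,(.126,0)),('screwbox',(s>150)&(h>100)&(h<135),BOX,(-.111,0)),('mat',v<60,MAT,(0,.14))]:
        nr,m0=near(q); m=clean(cond&nr); R[q]=(m,P,o); print(n,q,m.sum(),m0.sum(),end=' ')
        print(np.round(fit(i,[R[q]],(.557,-.018,0)),4))
    print('gap all',np.round(fit(i,list(R.values()),(.557,-.018,0)),4))
    print('gap noMat',np.round(fit(i,[R['tray'],R['screwbox']],(.557,-.018,0)),4))
    m0=r.masks_of(n,'case')[0]['pixels'].astype(float)
    for a in (-.2,.2): print('case',m0.sum(),np.round(fit(i,[(clean(m0),CASE,(0,0))],(.527,-.191,a)),4))
E
```

```text
top tray 2222.0 2044 Traceback (most recent call last):
  File "<stdin>", line 11, in <module>
  File "h.py", line 44, in fit
    re=minimize(cost,x,method='Nelder-Mead',options=dict(initial_simplex=np.vstack([x]+[x+s*np.eye(3)[i] for i in range(3)]),xatol=.02,fatol=.01)); x=re.x
    res = _minimize_neldermead(fun, x0, args, callback, bounds=bounds,
                               **options)
    fsim[k] = func(sim[k])
              ~~~~^^^^^^^^
    fx = function(np.copy(x), *(wrapper_args + args))
  File "h.py", line 40, in cost
    return sum(((ras(im,[place(P,p[0]/1000,p[1]/1000,p[2]/100,o)],roi)-m[roi[1]:roi[3],roi[0]:roi[2]])**2).sum() for m,P,o,roi in T)
  File "h.py", line 40, in <genexpr>
    return sum(((ras(im,[place(P,p[0]/1000,p[1]/1000,p[2]/100,o)],roi)-m[roi[1]:roi[3],roi[0]:roi[2]])**2).sum() for m,P,o,roi in T)
                 ~~~^^^^^^^^^^^^^^^^^^^^^^^^^^^^^^^^^^^^^^^^^^^^^^^^^^
  File "h.py", line 26, in ras
    q=proj(im,P); q=(q-[u0,v0]+.5)*S-.5
  File "h.py", line 9, in proj
    c=(np.asarray(P)-im['origin'])@np.array(im['rotation'])
      ~~~~~~~~~~~~~~~~~~~~~~~~~~~~^~~~~~~~~~~~~~~~~~~~~~~~~
ValueError: matmul: Input operand 1 has a mismatch in its core dimension 0, with gufunc signature (n?,k),(k,m?)->(n?,m?) (size 4 is different from 3)
```

```bash
sed -i "s/@np.array(im\['rotation'\])/@Ro.from_quat(np.array(im['rotation'])[[1,2,3,0]]).as_matrix()/" h.py
cat > m.py <<'E'
from h import *
import sys
for n in('top','side'):
    i=r.get_image(n); H=hsv(i); h,s,v=H[...,0],H[...,1],H[...,2]
    R={}
    for q,cond,P,o in [('tray',(s>150)&((h<20)),TRAY,(.126,0)),('screwbox',(s>150)&(h>100)&(h<135),BOX,(-.111,0)),('mat',v<60,MAT,(0,.14))]:
        m=r.masks_of(n,q)[0]['pixels'].astype(np.uint8); nr=cv2.dilate(m,np.ones((12,12)))>0; m0=m
        m=clean(cond&nr); R[q]=(m,P,o); print(n,q,m.sum(),m0.sum(),end=' ')
        print(np.round(fit(i,[R[q]],(.557,-.018,0)),4))
    print('gap all',np.round(fit(i,list(R.values()),(.557,-.018,0)),4))
    print('gap noMat',np.round(fit(i,[R['tray'],R['screwbox']],(.557,-.018,0)),4))
    m0=r.masks_of(n,'case')[0]['pixels'].astype(float)
    for a in (-.2,.2): print('case',m0.sum(),np.round(fit(i,[(clean(m0),CASE,(0,0))],(.527,-.191,a)),4))
E
python3 m.py
```

```text
top tray 2226.0 1994 [ 5.52000e-01 -1.74000e-02 -1.73000e-02  4.09955e+01]
top screwbox 1861.0 1962 [ 5.53400e-01 -1.54000e-02  6.30000e-03  8.58869e+01]
top mat 4400.0 4606 [ 5.553000e-01 -1.730000e-02 -8.800000e-03  1.712512e+02]
gap all [ 5.532000e-01 -1.730000e-02 -2.030000e-02  3.231655e+02]
gap noMat [ 5.52300e-01 -1.79000e-02 -1.17000e-02  1.45156e+02]
case 2202.0 [ 0.5254 -0.1943  0.0828 19.5565]
case 2202.0 [ 0.5256 -0.1944  0.0878 19.6491]
side tray 1350.0 1363 [ 5.51100e-01 -1.29000e-02 -3.30000e-02  8.61449e+01]
side screwbox 1164.0 1183 [ 5.51600e-01 -1.28000e-02  2.52000e-02  1.17581e+02]
side mat 2570.0 2699 [ 5.563000e-01 -1.770000e-02  4.800000e-03  1.637558e+02]
gap all [ 5.519000e-01 -1.670000e-02 -2.030000e-02  3.785983e+02]
gap noMat [ 5.512000e-01 -1.630000e-02 -9.000000e-04  2.218114e+02]
case 909.0 [ 0.525  -0.1894  0.1266 44.9977]
case 909.0 [ 0.5251 -0.1888  0.1072 44.9676]
```

```bash
cat >> h.py <<'E'
def overlay(n,f,box,k,items):
    i=r.get_image(n); u0,v0,u1,v1=box
    a=cv2.resize(i['frame'][v0:v1,u0:u1,::-1],None,fx=k,fy=k,interpolation=cv2.INTER_NEAREST)
    for P,col in items:
        zs=np.unique(P[:,2])
        for z in zs:
            hu=cv2.convexHull(((proj(i,P[P[:,2]==z])-[u0,v0]+.5)*k-.5).astype(np.float32))
            cv2.polylines(a,[np.round(hu).astype(int)],True,col,1)
    cv2.imwrite('pics/'+f,a)
E
python3 - <<'E'
from h import *
g=(.5535,-.0173,-.009)
it=[(place(TRAY,*g,(.126,0)),(0,255,0)),(place(BOX,*g,(-.111,0)),(0,255,0)),(place(MAT,*g,(0,.14)),(0,255,0)),(place(CASE,.5254,-.1943,.085),(255,0,255))]
overlay('top','ov1.png',(195,80,415,280),3.6,it) if 0 else overlay('top','ov1.png',(195,85,415,275),3,it)
overlay('side','ov2.png',(170,110,330,250),4,it)
E
```

```text
(no output)
```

View pics/ov1.png

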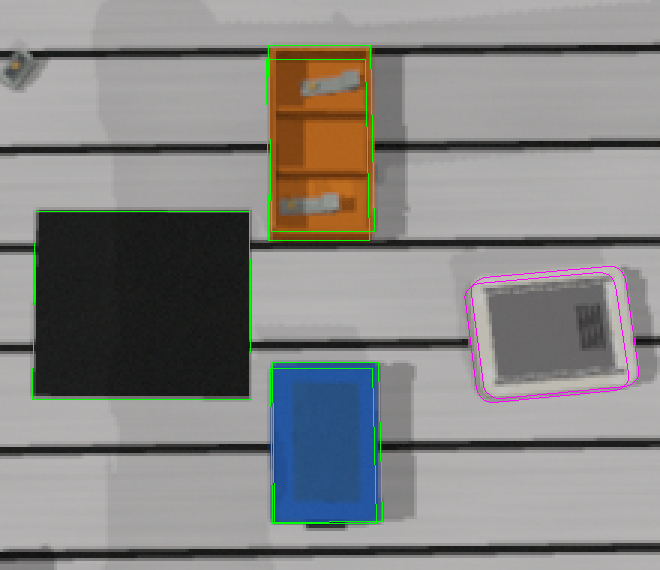

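View pics/ov2.png

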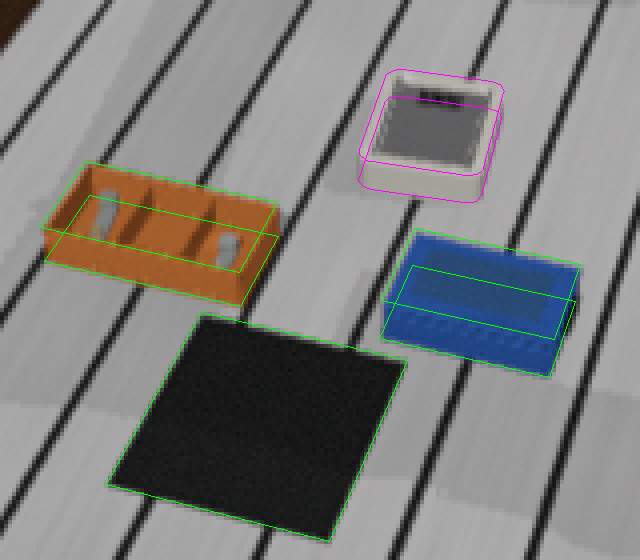

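```bash
cat >> h.py <<'E'
def Rt(yaw):
    return np.array([[np.cos(yaw),np.sin(yaw),0],[np.sin(yaw),-np.cos(yaw),0],[0,0,-1]])
def delta(x,y,z,yaw,o=None):
    o=o or r.get_obs(); q=np.array(o['tool_rot']); R0=Ro.from_quat(q[[1,2,3,0]]).as_matrix()
    d=R0.T@(np.array([x,y,z])-o['position'])/.08; w=Ro.from_matrix(R0.T@Rt(yaw)).as_rotvec()/(np.pi/2)
    return np.round(np.r_[d,w],3).tolist()
def st():
    o=r.get_obs(); q=np.array(o['tool_rot']);R0=Ro.from_quat(q[[1,2,3,0]]).as_matrix()
    print('t',round(o['time'],2),'p',np.round(o['position'],4),'yaw',round(np.arctan2(R0[1,0],R0[0,0]),4),'tilt',np.round(R0[:2,2],4),'f',np.round(o['ft_force'],1),'w',round(o['width'],4))
E
python3 -c "
from h import *
st(); print(delta(.43,-.19,.15,-.009))"
```

```text
t 1.9 p [ 0.1525 -0.6319  0.2336] yaw 0.2368 tilt [-0. -0.] f [0.3 0.6 0.3] w 0.0872
[4.668, -4.556, 1.044, 0.0, 0.0, 0.156]
```

Request:
step_arm:
  steps:
    - [0.47,-0.46,0,0,0,0,-0.15]
    - [0.93,-0.91,0,0,0,0,-0.15]
    - [0.93,-0.91,0,0,0,0,-0.15]

```text
time: 2.28
position: [0.2117, -0.5403, 0.2341]
tool_rot: [-0.0, 0.993, 0.122, 0.001]
ft_force: [-0.4, -0.7, -0.3]
width: 0.0651
```

Request:
step_arm:
  steps:
    - [0.47,-0.46,0,0,0,0,-0.15]
    - [0.93,-0.91,0,0,0,0,-0.15]
    - [0.93,-0.91,0,0,0,0,-0.15]

```text
time: 2.65
position: [0.2693, -0.449, 0.2349]
tool_rot: [-0.0, 0.992, 0.125, 0.001]
ft_force: [0.2, -0.9, -0.4]
width: 0.0508
```

Request:
step_arm:
  steps:
    - [0.47,-0.46,0,0,0,0,-0.15]
    - [0.93,-0.91,0,0,0,0,-0.15]
    - [0.93,-0.91,0,0,0,0,-0.15]

```text
time: 3.02
position: [0.3254, -0.3581, 0.2357]
tool_rot: [0.0, 0.992, 0.128, 0.002]
ft_force: [-0.1, -0.5, 1.1]
width: 0.05
```

Request:
step_arm:
  steps:
    - [0.47,-0.46,0,0,0,0,-0.15]
    - [0.93,-0.91,0,0,0,0,-0.15]
    - [0.93,-0.91,0,0,0,0,-0.15]

```text
time: 3.4
position: [0.3807, -0.2675, 0.2364]
tool_rot: [0.001, 0.992, 0.13, 0.002]
ft_force: [-0.1, -1.1, 0.6]
width: 0.0502
```

```bash
python3 -c "
from h import *
st(); print(delta(.43,-.19,.15,-.009))"
```

```text
t 3.4 p [ 0.3807 -0.2675  0.2364] yaw 0.2608 tilt [ 0.0051 -0.0004] f [-0.1 -1.1  0.6] w 0.0502
[0.84, -0.778, 1.083, 0.001, -0.003, 0.172]
```

Request:
step_arm:
  steps:
    - [0.42,-0.39,0.5,0,0,0.09,-0.15]
    - [0.84,-0.78,1.0,0,0,0.17,-0.15]
    - [0.84,-0.78,1.0,0,0,0.17,-0.15]
    - [0.84,-0.78,1.0,0,0,0.17,-0.15]

```text
time: 3.9
position: [0.4294, -0.1925, 0.1568]
tool_rot: [0.001, 1.0, -0.004, 0.002]
ft_force: [0.5, -0.6, 0.7]
width: 0.0501
```

```bash
python3 -c "
from h import *
st(); print(delta(.435,-.192,.08,-.009)); print(delta(.435,-.192,.018,-.009));snap('wrist','w1.png');snap('top','t1.png')"
```

```text
t 3.9 p [ 0.4294 -0.1925  0.1568] yaw -0.0083 tilt [ 0.0049 -0.0011] f [ 0.5 -0.6  0.7] w 0.0501
[0.065, -0.008, 0.96, 0.001, -0.003, 0.0]
[0.061, -0.009, 1.735, 0.001, -0.003, 0.0]
```

View pics/w1.png

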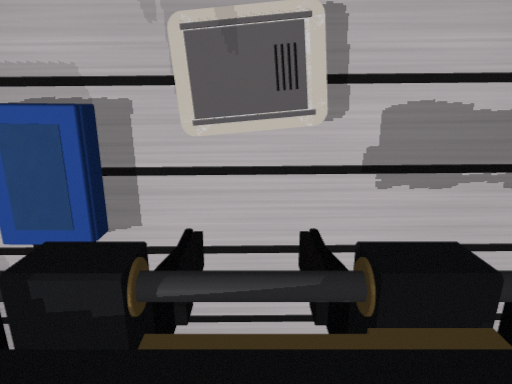

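View pics/t1.png

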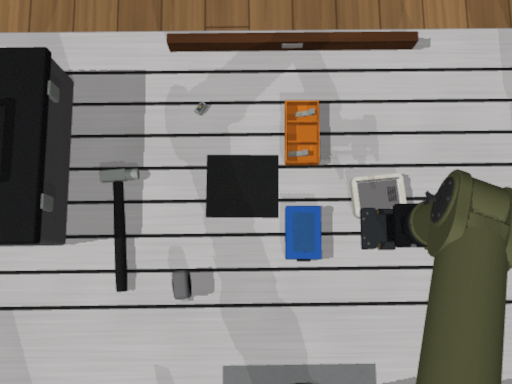

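Request:
step_arm:
  steps:
    - [0.06,-0.01,0.5,0,0,0,-0.15]
    - [0.06,-0.01,0.96,0,0,0,-0.15]
    - [0.06,-0.01,0.96,0,0,0,-0.15]

```text
time: 4.38
position: [0.4329, -0.1928, 0.0792]
tool_rot: [-0.0, 1.0, -0.006, 0.001]
ft_force: [0.1, 0.2, 1.4]
width: 0.0502
```

Request:
step_arm:
  steps:
    - [0,0,0.4,0,0,0,-0.15]
    - [0,0,0.76,0,0,0,-0.15]
    - [0,0,0.77,0,0,0,-0.15]
    - [0,0,0.77,0,0,0,-0.15]

```text
time: 4.88
position: [0.4344, -0.1939, 0.0196]
tool_rot: [0.001, 1.0, -0.006, 0.002]
ft_force: [-0.2, -0.2, 0.5]
width: 0.0502
```

```bash
python3 -c "
from h import *
st(); print(delta(.469,-.192,.018,-.009));print(delta(.49,-.192,.018,-.009));snap('wrist','w2.png')"
```

```text
t 4.88 p [ 0.4344 -0.1939  0.0196] yaw -0.0123 tilt [ 0.0048 -0.0014] f [-0.2 -0.2  0.5] w 0.0502
[0.433, -0.029, 0.022, 0.001, -0.003, -0.002]
[0.695, -0.032, 0.023, 0.001, -0.003, -0.002]
```

View pics/w2.png

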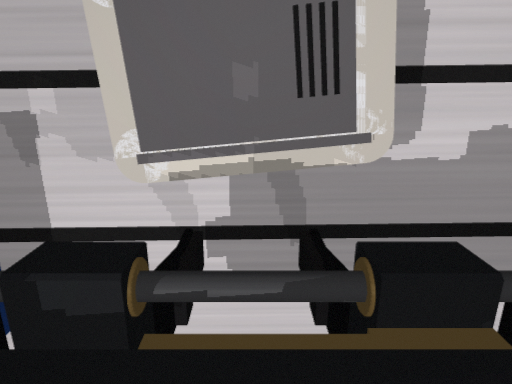

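Request:
step_arm:
  steps:
    - [0.15,-0.02,0.02,0,0,0,-0.15]
    - [0.3,-0.02,0.02,0,0,0,-0.15]
    - [0.38,-0.02,0.02,0,0,0,-0.15]
    - [0.44,-0.02,0.02,0,0,0,-0.15]
    - [0.5,-0.02,0.02,0,0,0,-0.15]
    - [0.55,-0.02,0.02,0,0,0,-0.15]
    - [0.6,-0.02,0.02,0,0,0,-0.15]
    - [0.65,-0.02,0.02,0,0,0,-0.15]
    - [0.65,-0.02,0.02,0,0,0,-0.15]

```text
time: 6.05
position: [0.4874, -0.193, 0.0186]
tool_rot: [0.001, 1.0, -0.006, 0.003]
ft_force: [0.6, -0.1, 1.0]
width: 0.0497
```

```bash
python3 -c "
from h import *
st(); print(delta(.4955,-.192,.018,-.009));snap('wrist','w3.png');snap('top','t3.png')"
```

```text
t 6.05 p [ 0.4874 -0.193   0.0186] yaw -0.0121 tilt [ 0.0066 -0.0019] f [ 0.6 -0.1  1. ] w 0.0497
[0.101, -0.014, 0.008, 0.001, -0.004, -0.002]
```

View pics/w3.png

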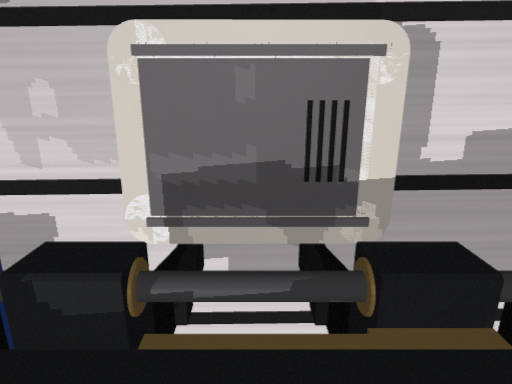

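View pics/t3.png

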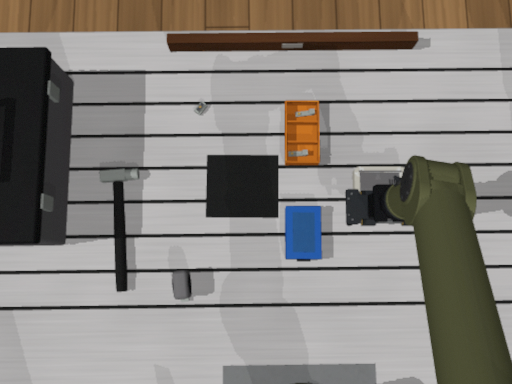

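```bash
cat > mc.py <<'E'
from h import *
import sys
G=(.5535,-.0173,-.009)
def rel(p):
    c,s=np.cos(G[2]),np.sin(G[2]); d=np.array(p[:2])-G[:2]; return np.round([1000*(c*d[0]+s*d[1]),1000*(-s*d[0]+c*d[1]),np.degrees(p[2]-G[2])],1)
def case(n,x0):
    i=r.get_image(n)
    for d in r.masks_of(n,'case')[:1]:
        m=clean(d['pixels'].astype(float)); p=fit(i,[(m,CASE,(0,0))],x0); print(n,round(d['score'],2),m.sum(),np.round(p,4),'rel gap mm,deg',rel(p))
    return p
E
python3 -c "
from mc import *
st()
p=case('wrist',(.545,-.19,0)); q=case('side',(.545,-.19,0)); t=case('top',(.545,-.19,0))
overlay('wrist','w4.png',(0,0,512,384),1.5,[(place(CASE,*p[:3]),(255,0,255))])
overlay('side','s4.png',(170,110,330,250),4,[(place(CASE,*p[:3]),(255,0,255)),(place(CASE,*q[:3]),(0,255,0))])
"
```

```text
t 6.15 p [ 0.4872 -0.193   0.0187] yaw -0.0121 tilt [ 0.0066 -0.002 ] f [-0.5 -0.7 -0.2] w 0.0505
wrist 0.81 62787.0 [ 5.456000e-01 -1.966000e-01 -1.130000e-02  2.108965e+02] rel gap mm,deg [-6.200e+00 -1.794e+02 -1.000e-01]
side 0.7 654.0 [ 5.480000e-01 -1.926000e-01  8.010000e-02  3.102364e+02] rel gap mm,deg [  -3.9 -175.3    5.1]
top 0.77 935.0 [ 5.451000e-01 -1.959000e-01 -6.600000e-03  7.112899e+02] rel gap mm,deg [-6.800e+00 -1.787e+02  1.000e-01]
```

View pics/w4.png

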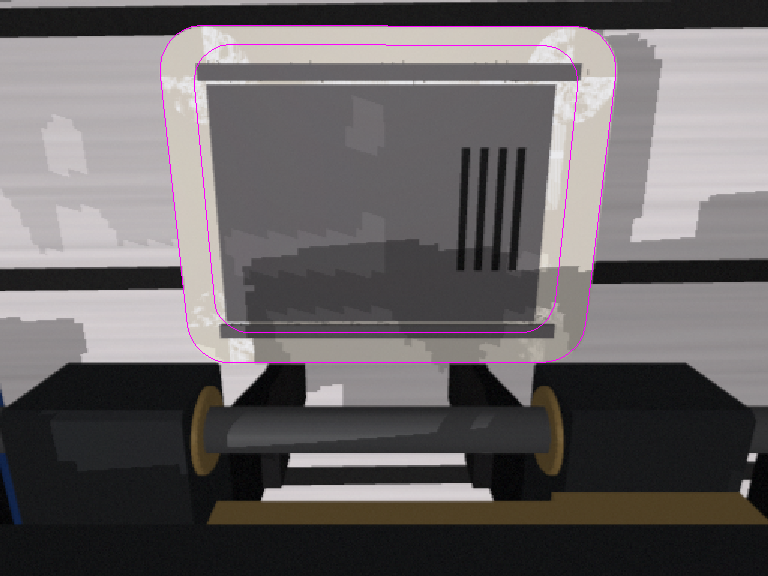

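View pics/s4.png

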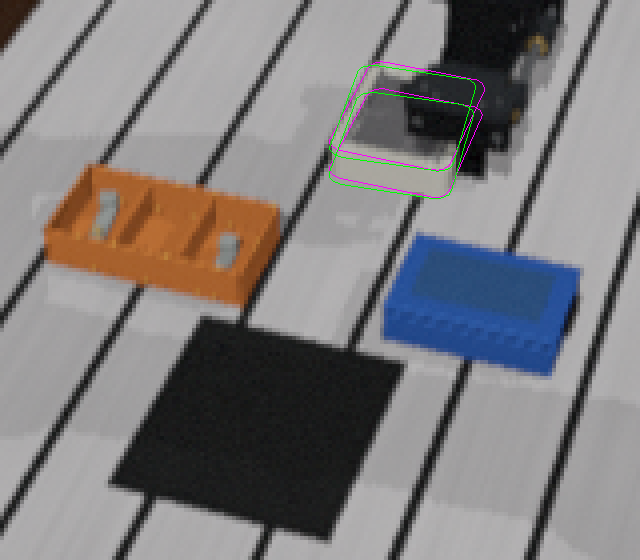

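Request:
step_arm:
  steps:
    - [0.025,-0.01,0.01,0,0,0,-0.15]
    - [0.05,-0.01,0.01,0,0,0,-0.15]
    - [0.075,-0.01,0.01,0,0,0,-0.15]
    - [0.075,-0.01,0.01,0,0,0,-0.15]

```text
time: 7.05
position: [0.4931, -0.192, 0.0175]
tool_rot: [0.001, 1.0, -0.006, 0.003]
ft_force: [-0.6, -0.5, -0.4]
width: 0.0498
```

```bash
python3 -c "
from mc import *
st()
p=case('wrist',(.55,-.19,0)); 
print(delta(.44,-.192,.018,-.009)); print(delta(.44,-.192,.09,-.009));
"
```

```text
t 7.05 p [ 0.4931 -0.192   0.0175] yaw -0.0119 tilt [ 0.0064 -0.0015] f [-0.6 -0.5 -0.4] w 0.0498
wrist 0.72 63737.0 [ 5.513000e-01 -1.961000e-01 -1.300000e-02  2.699487e+02] rel gap mm,deg [  -0.6 -178.8   -0.2]
[-0.664, 0.008, -0.009, 0.001, -0.004, -0.002]
[-0.658, 0.009, -0.909, 0.001, -0.004, -0.002]
```

Request:
step_arm:
  steps:
    - [-0.3,0,-0.05,0,0,0,-0.15]
    - [-0.5,0,-0.5,0,0,0,-0.15]
    - [-0.5,0,-1,0,0,0,-0.15]
    - [-0.5,0,-1,0,0,0,-0.15]

```text
time: 7.65
position: [0.4558, -0.1925, 0.101]
tool_rot: [0.003, 1.0, -0.006, 0.007]
ft_force: [-0.1, 0.7, 0.8]
width: 0.0503
```

```bash
python3 -c "
from mc import *
st();print(np.round(r.get_obs()['joints'],2))
case('side',(.55,-.196,0)); 
print(delta(.551,-.30,.1,1.5618));
"
```

```text
t 7.65 p [ 0.4558 -0.1925  0.101 ] yaw -0.0118 tilt [ 0.014  -0.0057] f [-0.1  0.7  0.8] w 0.0503
[ 0.86  0.13 -0.55  1.98  0.08  1.04 -1.3 ]
side 0.61 917.0 [ 5.50100e-01 -1.94000e-01  5.50000e-03  4.82801e+01] rel gap mm,deg [  -1.8 -176.7    0.8]
[1.238, 1.342, -0.014, 0.005, -0.003, -1.002]
```

Request:
step_arm:
  steps:
    - [0.1,0.4,-0.01,0,0,0.1,-0.15]
    - [0.2,0.8,-0.01,0,0,0.2,-0.15]
    - [0.3,1,-0.01,0,0,0.3,-0.15]
    - [0.4,1,-0.01,0,0,0.4,-0.15]
    - [0.5,1,-0.01,0,0,0.5,-0.15]
    - [0.6,1,-0.01,0,0,0.6,-0.15]
    - [0.8,1,-0.01,0,0,0.7,-0.15]
    - [0.9,1,-0.01,0,0,0.8,-0.15]
    - [1,1,-0.01,0,0,0.9,-0.15]
    - [1,1,-0.01,0,0,1,-0.15]
    - [1,1,-0.01,0,0,1,-0.15]

```text
time: 9.12
position: [0.531, -0.2722, 0.0969]
tool_rot: [0.001, -0.702, 0.712, -0.002]
ft_force: [0.5, -0.5, -0.7]
width: 0.0499
```

```bash
python3 -c "
from mc import *
st();print(np.round(r.get_obs()['joints'],2))
print(delta(.551,-.30,.08,-1.5798));snap('wrist','w5.png')
"
```

```text
t 9.12 p [ 0.531  -0.2722  0.0969] yaw -1.5854 tilt [ 0.0045 -0.001 ] f [ 0.5 -0.5 -0.7] w 0.0499
[ 0.32  0.31  0.13  1.76 -0.05  1.08 -2.69]
[0.343, -0.254, 0.212, -0.003, -0.001, -0.004]
```

View pics/w5.png

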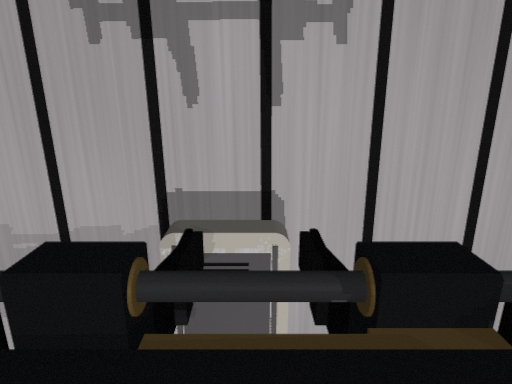

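Request:
step_arm:
  steps:
    - [0.1,-0.1,0,0,0,-0.1,-0.15]
    - [0.34,-0.25,0,0,0,-0.2,-0.15]
    - [0.34,-0.25,0,0,0,-0.3,-0.15]
    - [0.34,-0.25,0,0,0,-0.4,-0.15]
    - [0.34,-0.25,0,0,0,-0.5,-0.15]
    - [0.34,-0.25,0,0,0,-0.6,-0.15]
    - [0.34,-0.25,0,0,0,-0.7,-0.15]
    - [0.34,-0.25,0,0,0,-0.8,-0.15]
    - [0.34,-0.25,0,0,0,-0.9,-0.15]
    - [0.34,-0.25,0,0,0,-1,-0.15]
    - [0.34,-0.25,0,0,0,-1,-0.15]

```text
time: 10.55
position: [0.551, -0.2996, 0.097]
tool_rot: [0.001, 1.0, -0.008, 0.002]
ft_force: [-0.5, 0.5, 0.1]
width: 0.0499
```

```bash
python3 -c "
from mc import *
st();print(np.round(r.get_obs()['joints'],3))
print(delta(.551,-.30,.1,1.5618))
"
```

```text
t 10.55 p [ 0.551  -0.2996  0.097 ] yaw -0.0164 tilt [ 0.0047 -0.0021] f [-0.5  0.5  0.1] w 0.0499
[ 0.543  0.369 -0.107  1.671  0.043  1.099 -1.163]
[-0.0, 0.005, -0.038, 0.003, -0.001, -1.005]
```

Request:
step_arm:
  steps:
    - [0,0,0,0,0,-0.1,-0.15]
    - [0,0,0,0,0,-0.2,-0.15]
    - [0,0,0,0,0,-0.3,-0.15]
    - [0,0,0,0,0,-0.4,-0.15]
    - [0,0,0,0,0,-0.5,-0.15]
    - [0,0,0,0,0,-0.6,-0.15]
    - [0,0,0,0,0,-0.7,-0.15]
    - [0,0,0,0,0,-0.8,-0.15]
    - [0,0,0,0,0,-0.9,-0.15]
    - [0,0,0,0,0,-1,-0.15]
    - [0,0,0,0,0,-1,-0.15]
    - [0,0,0,0,0,-1,-0.15]

```text
time: 12.05
position: [0.5509, -0.2995, 0.0966]
tool_rot: [0.002, 0.714, 0.7, 0.001]
ft_force: [0.2, 0.1, 0.3]
width: 0.0497
```

```bash
python3 -c "
from mc import *
st();print(np.round(r.get_obs()['joints'],3))
p=case('wrist',(.551,-.196,0)); case('top',(.551,-.196,0));case('side',(.551,-.196,0)); 
overlay('wrist','w6.png',(0,0,512,384),1.5,[(place(CASE,*p[:3]),(255,0,255)),(place(TRAY,*G,(.126,0)),(0,255,0)),(place(BOX,*G,(-.111,0)),(0,255,0))])
print(delta(.551,-.30,.018,1.5618))
"
```

```text
t 12.05 p [ 0.5509 -0.2995  0.0966] yaw 1.5506 tilt [ 0.0044 -0.0017] f [0.2 0.1 0.3] w 0.0497
[ 0.742  0.391 -0.353  1.663  0.147  1.109  0.328]
wrist 0.59 22601.0 [ 5.511000e-01 -1.967000e-01 -1.400000e-02  1.067412e+02] rel gap mm,deg [  -0.8 -179.4   -0.3]
top 0.76 2165.0 [ 5.51200e-01 -1.98200e-01 -2.25000e-02  3.79457e+01] rel gap mm,deg [  -0.7 -180.9   -0.8]
side 0.59 1005.0 [ 0.5496 -0.1918 -0.0284 19.044 ] rel gap mm,deg [  -2.3 -174.5   -1.1]
[-0.004, -0.005, 0.988, 0.003, 0.001, -0.005]
```

View pics/w6.png

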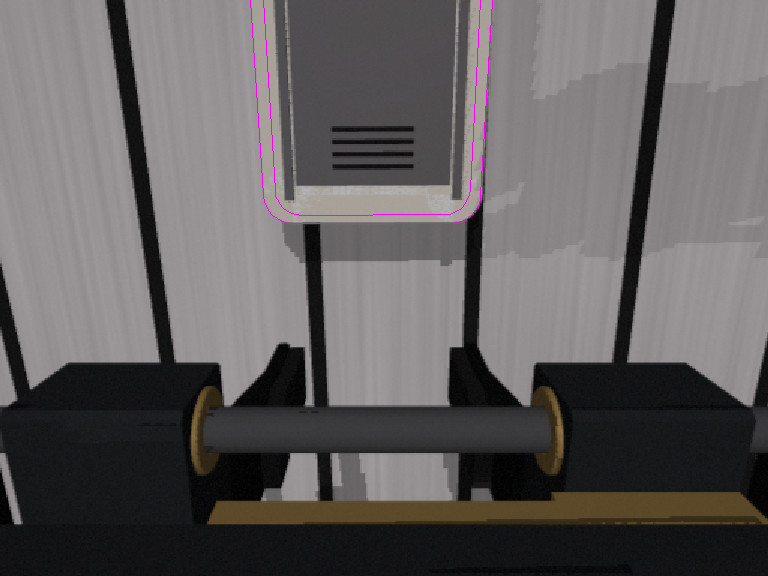

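Request:
step_arm:
  steps:
    - [0,0,0.5,0,0,-0.007,-0.15]
    - [0,0,0.9,0,0,-0.007,-0.15]
    - [0,0,0.98,0,0,-0.007,-0.15]
    - [0,0,0.98,0,0,-0.007,-0.15]

```text
time: 12.9
position: [0.5517, -0.2998, 0.019]
tool_rot: [0.003, 0.709, 0.705, 0.001]
ft_force: [0.5, -0.5, 0.1]
width: 0.05
```

```bash
python3 -c "
from mc import *
st()
print(delta(.5515,-.27,.018,1.5618), delta(.5515,-.23,.018,1.5618))
"
```

```text
t 12.9 p [ 0.5517 -0.2998  0.019 ] yaw 1.5647 tilt [ 0.005  -0.0022] f [ 0.5 -0.5  0.1] w 0.05
[0.372, -0.005, 0.012, 0.003, 0.001, 0.002] [0.872, -0.008, 0.011, 0.003, 0.001, 0.002]
```

Request:
step_arm:
  steps:
    - [0.2,0,0.01,0,0,0.002,-0.15]
    - [0.34,0,0.01,0,0,0.002,-0.15]
    - [0.42,0,0.01,0,0,0.002,-0.15]
    - [0.5,-0.01,0.01,0,0,0.002,-0.15]
    - [0.58,-0.01,0.01,0,0,0.002,-0.15]
    - [0.66,-0.01,0.01,0,0,0.002,-0.15]
    - [0.74,-0.01,0.01,0,0,0.002,-0.15]
    - [0.82,-0.01,0.01,0,0,0.002,-0.15]
    - [0.87,-0.01,0.01,0,0,0.002,-0.15]
    - [0.87,-0.01,0.01,0,0,0.002,-0.15]

```text
time: 14.15
position: [0.5513, -0.2289, 0.0178]
tool_rot: [0.002, 0.71, 0.704, 0.001]
ft_force: [0.2, -2.3, 1.5]
width: 0.0503
```

```bash
python3 -c "
from mc import *
st()
p=case('wrist',(.551,-.16,0)); case('top',(.551,-.16,0));case('side',(.551,-.16,0)); 
overlay('wrist','w7.png',(0,0,512,384),1.5,[(place(CASE,*p[:3]),(255,0,255)),(place(TRAY,*G,(.126,0)),(0,255,0)),(place(BOX,*G,(-.111,0)),(0,255,0))])
overlay('top','t7.png',(195,85,415,275),3,[(place(CASE,*p[:3]),(255,0,255)),(place(TRAY,*G,(.126,0)),(0,255,0)),(place(BOX,*G,(-.111,0)),(0,255,0))])
"
```

```text
t 14.15 p [ 0.5513 -0.2289  0.0178] yaw 1.5624 tilt [ 0.0045 -0.0009] f [ 0.2 -2.3  1.5] w 0.0503Traceback (most recent call last):
  File "<string>", line 4, in <module>
    p=case('wrist',(.551,-.16,0)); case('top',(.551,-.16,0));case('side',(.551,-.16,0));
  File "mc.py", line 10, in case
    return p
           ^
UnboundLocalError: cannot access local variable 'p' where it is not associated with a value
```

```bash
python3 -c "
from mc import *
p=(.5515,-.1575,-.0085)
for n in('top','side'):
  try: case(n,p)
  except Exception as e: print(n,e)
it=[(place(CASE,*p[:3]),(255,0,255)),(place(TRAY,*G,(.126,0)),(0,255,0)),(place(BOX,*G,(-.111,0)),(0,255,0))]
overlay('wrist','w7.png',(0,0,512,384),1.5,it)
overlay('top','t7.png',(255,85,415,275),4,it) if 0 else overlay('top','t7.png',(265,95,405,235),4,it)
overlay('side','s7.png',(170,110,330,250),4,it)
"
```

```text
top 0.75 2075.0 [ 5.495000e-01 -1.565000e-01 -5.300000e-03  1.144677e+02] rel gap mm,deg [  -2.7 -139.2    0.2]
side 0.83 1046.0 [ 0.5483 -0.1551 -0.0257 19.3013] rel gap mm,deg [  -4.  -137.8   -1. ]
```

View pics/w7.png

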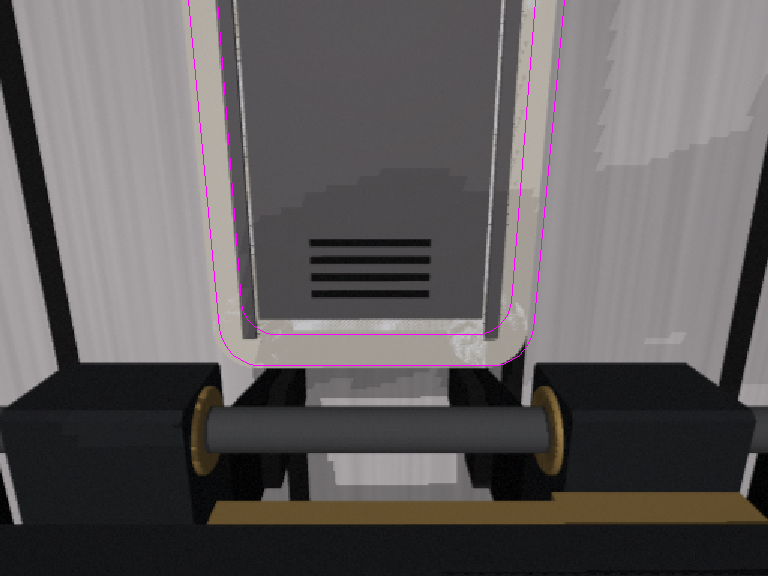

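View pics/t7.png

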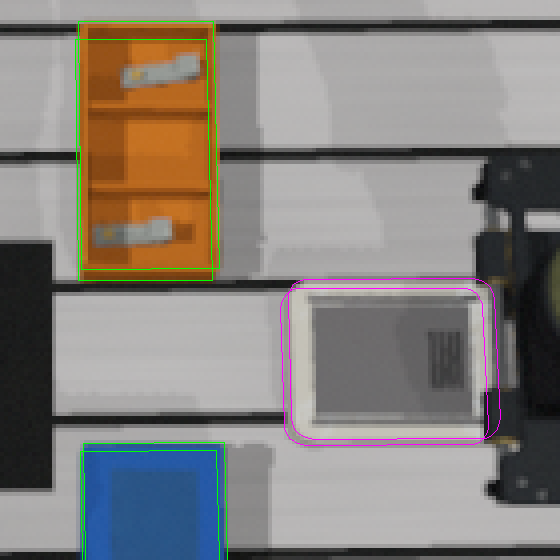

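View pics/s7.png

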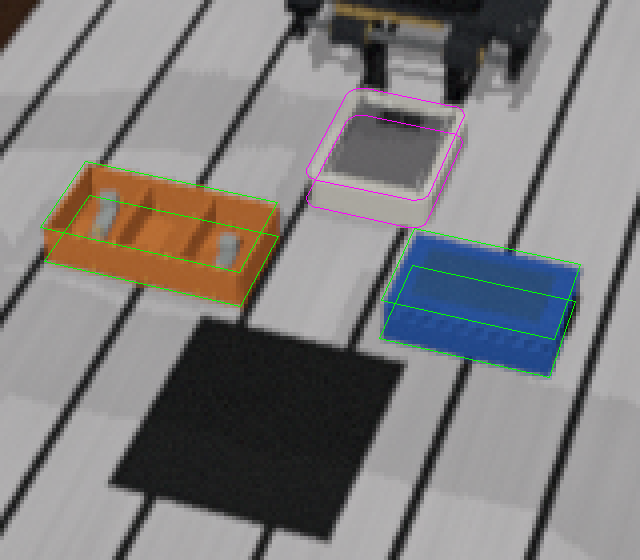

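Request:
step_arm:
  steps:
    - [0.06,0.008,0,0,0,0,-0.15]
    - [0.12,0.016,0,0,0,0,-0.15]
    - [0.18,0.024,0,0,0,0,-0.15]
    - [0.24,0.03,0,0,0,0,-0.15]
    - [0.3,0.037,0,0,0,0,-0.15]
    - [0.3,0.037,0,0,0,0,-0.15]

```text
time: 15.35
position: [0.5542, -0.204, 0.0174]
tool_rot: [0.001, 0.71, 0.704, 0.001]
ft_force: [-0.4, -0.1, 0.0]
width: 0.0501
```

```bash
python3 -c "
from mc import *
st()
for n in('top','side'):
  try: p=case(n,(.5505,-.1335,-.0085))
  except Exception as e: print(n,e)
  it=[(place(CASE,*p[:3]),(255,0,255)),(place(TRAY,*G,(.126,0)),(0,255,0)),(place(BOX,*G,(-.111,0)),(0,255,0))]
  if n=='top': overlay('top','t8.png',(265,110,385,230),5,it)
  else: overlay('side','s8.png',(210,120,320,220),6,it)
"
```

```text
t 15.35 p [ 0.5542 -0.204   0.0174] yaw 1.5629 tilt [0.0038 0.0002] f [-0.4 -0.1  0. ] w 0.0501
top 0.62 2058.0 [ 5.527000e-01 -1.312000e-01 -1.790000e-02  1.444794e+02] rel gap mm,deg [   0.2 -113.9   -0.5]
side 0.6 1046.0 [ 5.52400e-01 -1.30900e-01 -1.70000e-03  1.71092e+01] rel gap mm,deg [-1.000e-01 -1.137e+02  4.000e-01]
```

View pics/t8.png

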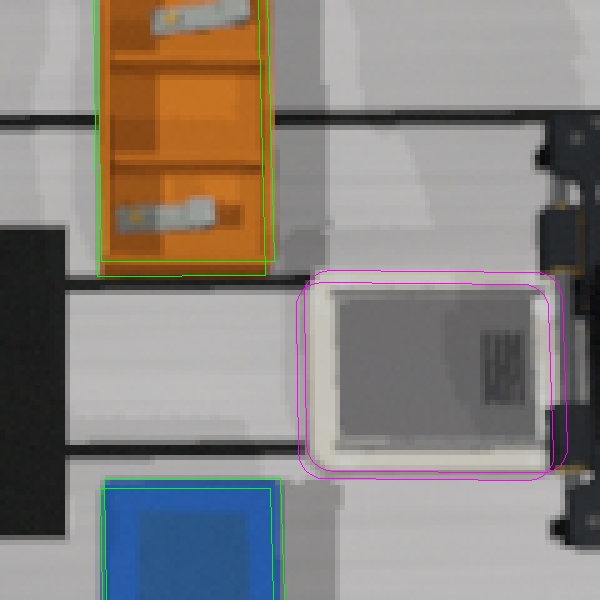

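View pics/s8.png

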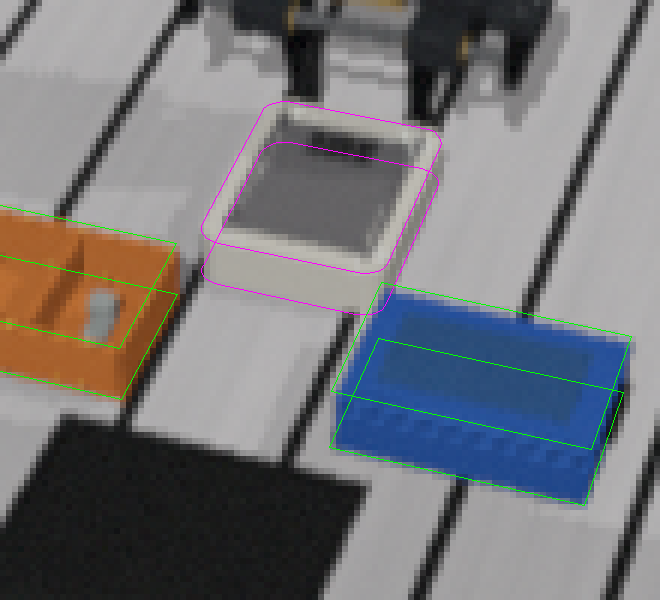

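Request:
step_arm:
  steps:
    - [0.07,0,0,0,0,0,-0.15]
    - [0.14,0,0,0,0,0,-0.15]
    - [0.21,0,0,0,0,0,-0.15]
    - [0.28,0,0,0,0,0,-0.15]
    - [0.34,0,0,0,0,0,-0.15]
    - [0.4,0,0,0,0,0,-0.15]
    - [0.4,0,0,0,0,0,-0.15]

```text
time: 16.52
position: [0.5544, -0.172, 0.0174]
tool_rot: [0.001, 0.71, 0.704, 0.001]
ft_force: [-0.5, -0.8, 0.4]
width: 0.0499
```

```bash
python3 -c "
from mc import *
st()
for n in('top','side'):
  try: p=case(n,(.553,-.1,-.0085))
  except Exception as e: print(n,e)
  it=[(place(CASE,*p[:3]),(255,0,255)),(place(TRAY,*G,(.126,0)),(0,255,0)),(place(BOX,*G,(-.111,0)),(0,255,0))]
  if n=='top': overlay('top','t9.png',(265,130,385,230),6,[])
  else: overlay('side','s9.png',(210,120,320,220),6,it)
"
```

```text
t 16.52 p [ 0.5544 -0.172   0.0174] yaw 1.5628 tilt [0.0036 0.0003] f [-0.5 -0.8  0.4] w 0.0499
top 0.81 2002.0 [ 5.531000e-01 -9.780000e-02 -2.150000e-02  1.756433e+02] rel gap mm,deg [  0.3 -80.5  -0.7]
side 0.82 1019.0 [ 5.51700e-01 -9.63000e-02 -2.12000e-02  7.25548e+01] rel gap mm,deg [ -1.  -79.1  -0.7]
```

View pics/t9.png

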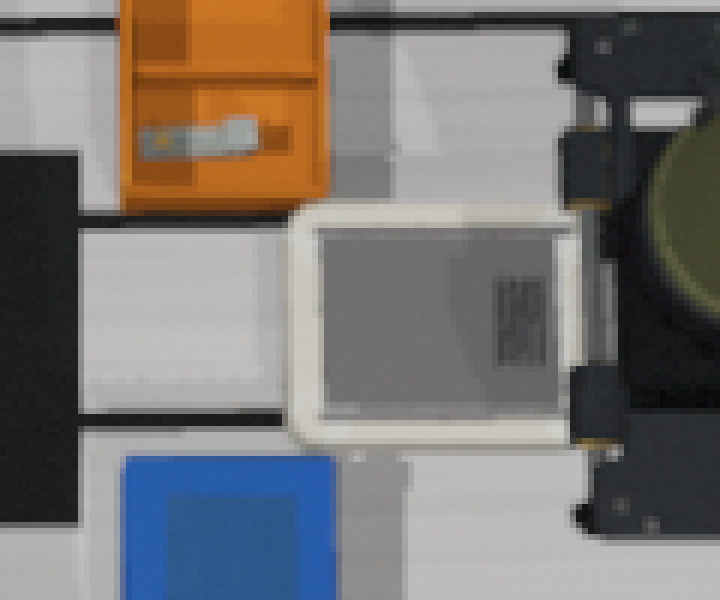

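View pics/s9.png

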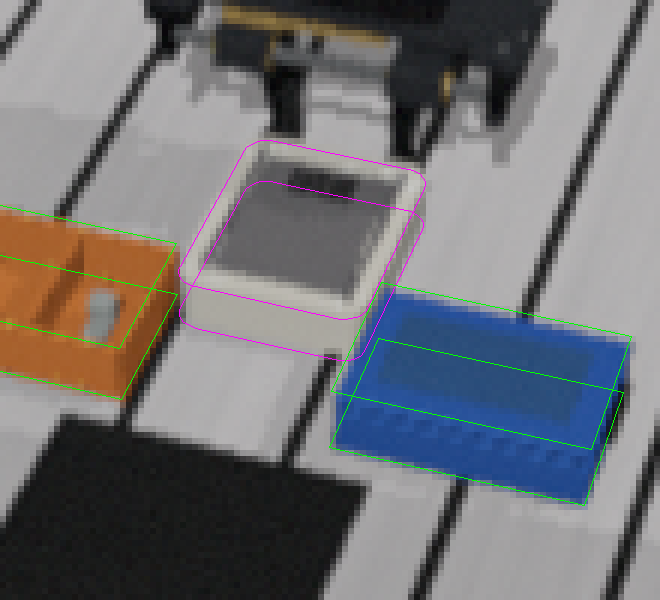

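Request:
step_arm:
  steps:
    - [0.08,0,0,0,0,0,-0.15]
    - [0.16,0,0,0,0,0,-0.15]
    - [0.24,0,0,0,0,0,-0.15]
    - [0.32,0,0,0,0,0,-0.15]
    - [0.4,0,0,0,0,0,-0.15]
    - [0.45,0,0,0,0,0,-0.15]
    - [0.5,0,0,0,0,0,-0.15]
    - [0.5,0,0,0,0,0,-0.15]

```text
time: 17.82
position: [0.5548, -0.1322, 0.0174]
tool_rot: [0.001, 0.71, 0.704, 0.001]
ft_force: [0.4, 0.5, 0.4]
width: 0.05
```

```bash
python3 -c "
from mc import *
st()
for n in('top','side'):
  try: p=case(n,(.553,-.06,-.0085))
  except Exception as e: print(n,e)
  it=[(place(CASE,*p[:3]),(255,0,255)),(place(TRAY,*G,(.126,0)),(0,255,0)),(place(BOX,*G,(-.111,0)),(0,255,0))]
  if n=='top': overlay('top','t10.png',(265,130,385,230),6,[])
  else: overlay('side','s10.png',(210,120,320,220),6,it)
"
```

```text
t 17.82 p [ 0.5548 -0.1322  0.0174] yaw 1.5624 tilt [0.0037 0.0005] f [0.4 0.5 0.4] w 0.05
top 0.79 1908.0 [ 5.539000e-01 -5.580000e-02  1.680000e-02  2.497525e+02] rel gap mm,deg [  0.7 -38.5   1.5]
side 0.62 1097.0 [ 5.52300e-01 -5.87000e-02 -7.30000e-03  5.63968e+01] rel gap mm,deg [ -0.8 -41.4   0.1]
```

View pics/t10.png

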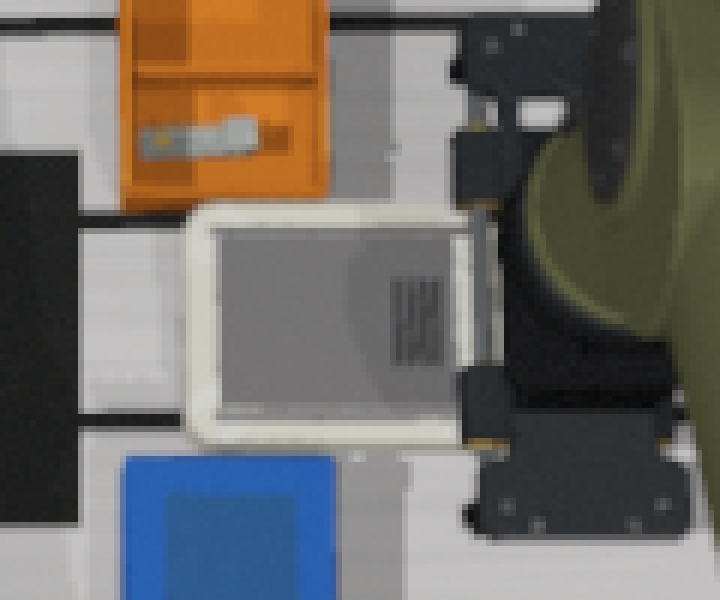

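View pics/s10.png

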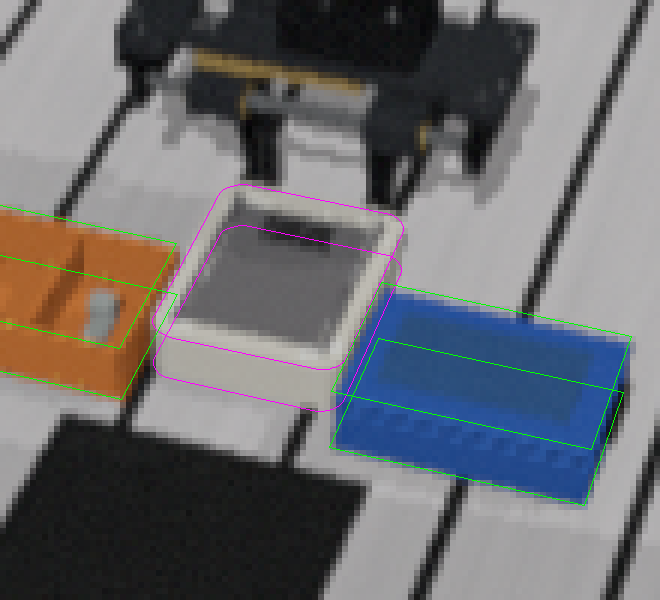

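Request:
step_arm:
  steps:
    - [0.1,0,0,0,0,0,-0.15]
    - [0.2,0,0,0,0,0,-0.15]
    - [0.3,0,0,0,0,0,-0.15]
    - [0.4,-0.005,0,0,0,0,-0.15]
    - [0.5,-0.005,0,0,0,0,-0.15]
    - [0.6,-0.01,0,0,0,0,-0.15]
    - [0.67,-0.01,0,0,0,0,-0.15]
    - [0.73,-0.01,0,0,0,0,-0.15]
    - [0.73,-0.01,0,0,0,0,-0.15]

```text
time: 19.25
position: [0.5545, -0.0736, 0.0174]
tool_rot: [0.001, 0.71, 0.704, 0.002]
ft_force: [0.5, 0.6, -0.2]
width: 0.0497
```

```bash
python3 -c "
from mc import *
st()
for n in('top','side'):
  try: p=case(n,(.553,.0,-.0085))
  except Exception as e: print(n,e)
  it=[(place(CASE,*p[:3]),(255,0,255)),(place(MAT,*G,(0,.14)),(0,255,0)),(place(BOX,*G,(-.111,0)),(0,255,0))]
  if n=='top': overlay('top','t11.png',(195,100,355,235),4.5,[])
  else: overlay('side','s11.png',(190,120,320,250),4.5,it)
"
```

```text
t 19.25 p [ 0.5545 -0.0736  0.0174] yaw 1.5625 tilt [0.0037 0.0007] f [ 0.5  0.6 -0.2] w 0.0497
top 0.61 1774.0 [ 5.530000e-01  7.900000e-03 -8.100000e-03  3.453861e+02] rel gap mm,deg [-0.7 25.2  0.1]
side 0.86 1253.0 [ 5.5260e-01 -1.0000e-04  1.1300e-02  2.3946e+01] rel gap mm,deg [-1.1 17.2  1.2]
```

View pics/t11.png

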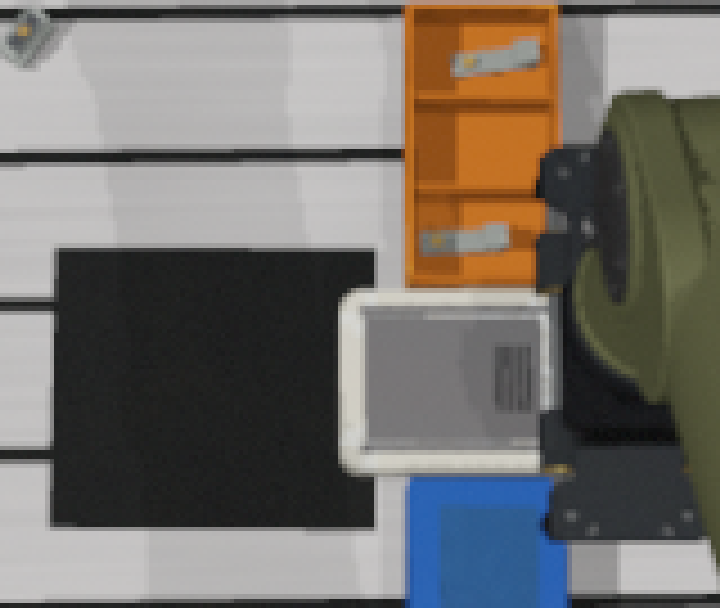

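View pics/s11.png

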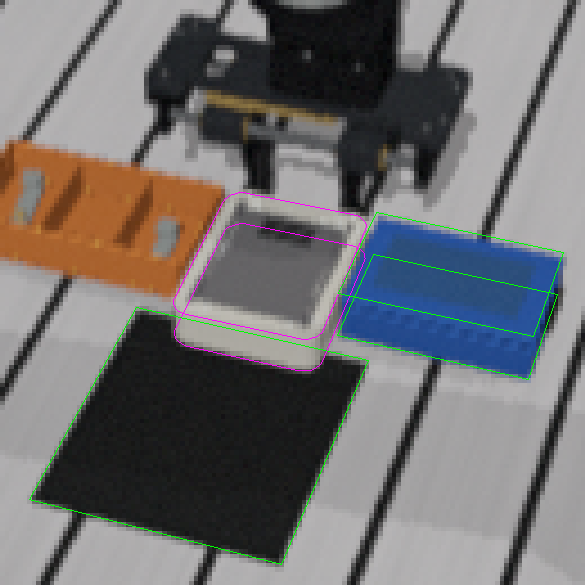

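Request:
step_arm:
  steps:
    - [0.1,0,0,0,0,0,-0.15]
    - [0.2,0,0,0,0,0,-0.15]
    - [0.3,0,0,0,0,0,-0.15]
    - [0.4,-0.005,0,0,0,0,-0.15]
    - [0.5,-0.005,0,0,0,0,-0.15]
    - [0.6,-0.005,0,0,0,0,-0.15]
    - [0.7,-0.005,0,0,0,0,-0.15]
    - [0.75,-0.005,0,0,0,0,-0.15]
    - [0.78,-0.005,0,0,0,0,-0.15]
    - [0.78,-0.005,0,0,0,0,-0.15]

```text
time: 20.8
position: [0.5548, -0.0117, 0.0175]
tool_rot: [0.001, 0.71, 0.704, 0.002]
ft_force: [-1.1, -0.2, 0.2]
width: 0.0502
```

```bash
python3 -c "
from mc import *
st();print(np.round(r.get_obs()['joints'],3))
for n in('side',):
  try: p=case(n,(.553,.06,-.0085))
  except Exception as e: print(n,e)
  it=[(place(CASE,*p[:3]),(255,0,255)),(place(MAT,*G,(0,.14)),(0,255,0)),(place(BOX,*G,(-.111,0)),(0,255,0))]
  if n=='top': overlay('top','t12.png',(195,100,355,235),4.5,[])
  else: overlay('side','s12.png',(190,120,320,250),4.5,it)
"
```

```text
t 20.8 p [ 0.5548 -0.0117  0.0175] yaw 1.5616 tilt [0.004  0.0007] f [-1.1 -0.2  0.2] w 0.0502
[ 0.372  0.366 -0.459  1.897  0.2    0.919 -0.192]
side 0.56 1351.0 [ 5.51500e-01  6.18000e-02 -3.70000e-03  3.03476e+01] rel gap mm,deg [-2.7 79.1  0.3]
```

View pics/s12.png

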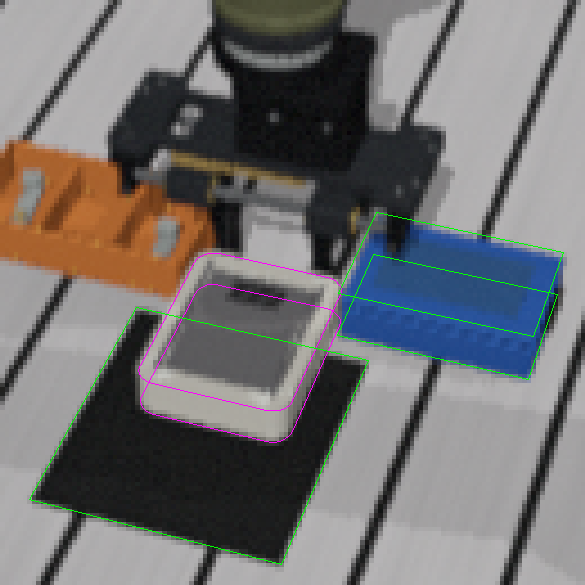

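Request:
step_arm:
  steps:
    - [0.1,0,0,0,0,0,-0.15]
    - [0.2,0,0,0,0,0,-0.15]
    - [0.3,0,0,0,0,0,-0.15]
    - [0.4,0,0,0,0,0,-0.15]
    - [0.5,0,0,0,0,0,-0.15]
    - [0.6,0,0,0,0,0,-0.15]
    - [0.7,0,0,0,0,0,-0.15]
    - [0.75,0,0,0,0,0,-0.15]
    - [0.78,0,0,0,0,0,-0.15]
    - [0.78,0,0,0,0,0,-0.15]

```text
time: 22.2
position: [0.5555, 0.0508, 0.0176]
tool_rot: [0.001, 0.71, 0.704, 0.002]
ft_force: [-0.4, 0.0, -0.6]
width: 0.0499
```

```bash
python3 -c "
from mc import *
st()
for n in('side',):
  try: p=case(n,(.553,.12,-.0085))
  except Exception as e: print(n,e)
  it=[(place(CASE,*p[:3]),(255,0,255)),(place(MAT,*G,(0,.14)),(0,255,0)),(place(BOX,*G,(-.111,0)),(0,255,0))]
  overlay('side','s13.png',(190,120,320,250),4.5,it)
"
```

```text
t 22.2 p [0.5555 0.0508 0.0176] yaw 1.5615 tilt [0.0043 0.001 ] f [-0.4  0.  -0.6] w 0.0499
side 0.95 1469.0 [ 5.53000e-01  1.23400e-01 -1.10000e-02  2.60498e+01] rel gap mm,deg [-1.800e+00  1.407e+02 -1.000e-01]
```

View pics/s13.png

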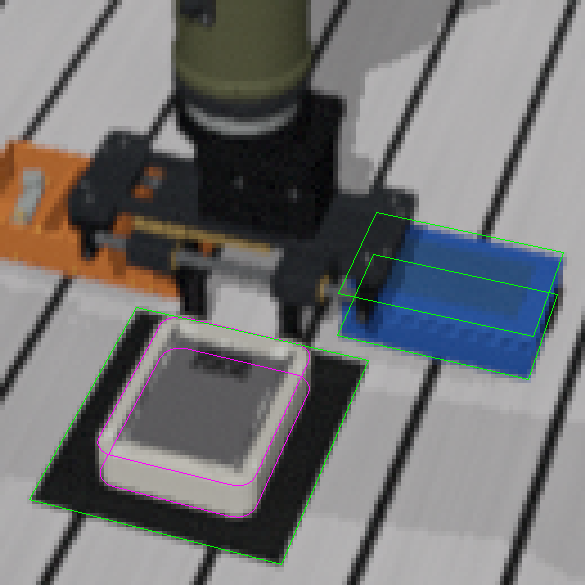

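Request:
step_arm:
  steps:
    - [-0.1,0,0,0,0,0,-0.15]
    - [-0.2,-0.01,0,0,0,0,-0.15]
    - [-0.2,-0.01,-0.3,0,0,0,-0.15]
    - [-0.2,-0.01,-0.7,0,0,0,-0.15]
    - [-0.2,-0.01,-1,0,0,0,-0.15]
    - [-0.2,-0.01,-1,0,0,0,-0.15]

```text
time: 23.1
position: [0.5559, 0.0339, 0.0997]
tool_rot: [0.003, 0.711, 0.703, 0.003]
ft_force: [0.3, 0.2, -0.3]
width: 0.0497
```

Request:
step_arm:
  steps:
    - [-0.4,0,-0.5,0,0,0,-0.15]
    - [-0.8,0,-1,0,0,0,-0.15]
    - [-1,0,-1,0,0,0,-0.15]
    - [-1,0,-1,0,0,0,-0.15]

```text
time: 23.6
position: [0.5534, -0.0478, 0.1781]
tool_rot: [0.002, 0.712, 0.702, 0.002]
ft_force: [-0.6, 0.7, -0.3]
width: 0.0502
```

Request:
step_arm:
  steps:
    - [-0.5,0,0,0,0,0,-0.15]
    - [-1,0,0,0,0,0,-0.15]
    - [-1,0,0,0,0,0,-0.15]
    - [-1,0,0,0,0,0,-0.15]

```text
time: 24.1
position: [0.5517, -0.1258, 0.1764]
tool_rot: [0.0, 0.711, 0.703, 0.002]
ft_force: [0.9, 0.3, 0.3]
width: 0.0502
```

```bash
python3 -c "
from mc import *
st()
p=case('top',(.553,.12,-.0085));p=case('side',(.553,.12,-.0085))
it=[(place(CASE,*p[:3]),(255,0,255)),(place(MAT,*G,(0,.14)),(0,255,0))]
overlay('side','s14.png',(190,120,320,250),4.5,it)
snap('top','t14.png'); snap('side','s14b.png')
"
```

```text
t 24.1 p [ 0.5517 -0.1258  0.1764] yaw 1.5588 tilt [0.004  0.0026] f [0.9 0.3 0.3] w 0.0502
top 0.73 2120.0 [5.54300e-01 1.20300e-01 2.50000e-03 2.25643e+01] rel gap mm,deg [ -0.5 137.6   0.7]
side 0.75 1506.0 [ 5.52300e-01  1.24200e-01 -1.10000e-02  1.92388e+01] rel gap mm,deg [-2.500e+00  1.415e+02 -1.000e-01]
```

View pics/t14.png

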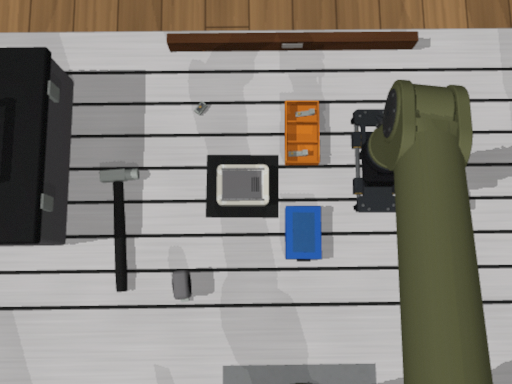

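View pics/s14b.png

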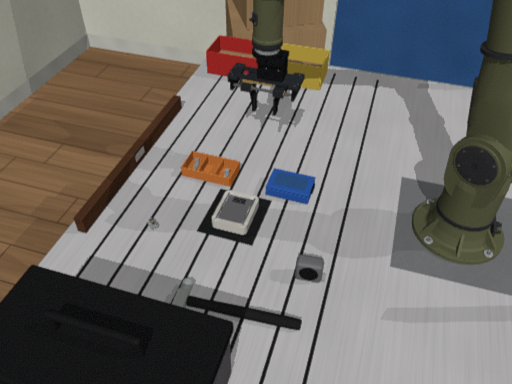

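The case (top view, about (243,185)) lies wholly on the mat with black showing on every side. The hammer, tape measure, sharpener and hooks appear at the same pixels as at the start, and the arm is clear of everything.

```bash
python3 -c "
from h import *
print(r.job_done()); st()"
```

```text
the job is handed in; nothing more can be done
None
the job is handed in; nothing more can be done
```

The white case now lies flat and wholly on the black mat, and I handed the job in at about 24 s of the 67 s allowed.

**What I did:**
- I squared the case to the gap with a short two-fingertip push from its robot-facing side.
- I then pushed it lengthways through the gap and onto the mat with both fingertips on its back end. It was never gripped or lifted.
- After that I backed off, raised the gripper and moved it clear.

**Last checks:**
- **Position:** the case centre is 138 mm (top camera) or 141 mm (side camera) past the gap centre; the mat centre is at 140 mm. It is 0.5 to 2.5 mm off the centre line and turned less than 1 degree. The edge margin is at least about 20 mm on every side.
- **Bystanders:** the hammer, tape measure, sharpener and hooks look unmoved in both views.
- **Forces:** wrist force readings at the end of each move stayed below 3 N.

**What went wrong or disagreed:**
- **Joint limit:** I first turned the wrist the wrong way, and joint 7 read -2.69, right at its limit, before I turned it back. I saw no sign that it passed the limit, but the reading was rounded, so I can't rule it out.
- **Camera mismatch:** the two cameras differ by up to 4 mm along the gap, and by up to 8 mm while the arm was partly in view. That is too small to change the result.
- **Missed detection:** the wrist camera failed to find the case once, so I relied on the other two.

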